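# Clear the sanding block and gather the frame spacers

### The job

The orange sanding block was left in the grey tote of tin frame spacers: take it out and return it to its own orange-labelled slot, lying flat on the slot floor. Then pick the tote up by its wooden grip board, well clear of the table and everything else, and tilt it with the green corner lowest until all three spacers have slid onto the green area in that corner. Finish while still holding the tote up, tilted and still, with the spacers gathered there, and leave the mallet, the white panel and the blue tack box alone.

Things in the scene. Friction and masses are not known exactly. Their poses are not given: they have to be found in the camera images.
- tote: the loose grey plastic tote, 138 x 208 x 45 mm (x, y, z) outside, 4 mm walls and floor, open on top, about 0.28 kg. Origin at the centre of its underside; x across the short side, away from the grip board; y along the long side; z up. The green area is a 75 x 75 mm square of inner floor in the corner at -x, +y (floor at x from -65 to +10 mm, y from +25 to +100 mm), with the two walls there green too
- tote_handle (a point): grip point on the tote's wooden grip board: an upright board 12 mm thick (along the tote's x), 70 mm wide (along its y), outside the middle of the -x wall, its top 90 mm above the tote's underside (45 mm above the rim). The point is in the middle of the board's thickness and width, 70 mm above the underside; axes as the tote's
- tote_corner (a point): the outer bottom corner of the tote under the green corner, at (-69, +104, 0) mm in the tote's frame
- block_c (a point): the orange sanding block with a dark sole, loose, 75 x 46 x 38 mm (x, y, z), 0.12 kg, sole down, lying in the tote near its middle, its long side roughly along the tote's x. This point is its centre, 19 mm above its sole
- slot_orange_in (a point): a fixed low wooden storage slot, open on top, whose inner floor and label tab are orange, the tab on its -x end; the sanding block's own place; outside 97 x 68 x 14 mm (x, y, z), 5 mm walls and floor, inside 87 x 58 mm, so 9 mm deep; the tab adds 22 mm beyond the -x end. This point is the centre of the inner floor, 5 mm above the table; x along the long side, z up
- slot_blue_in (a point): a fixed low wooden storage slot, open on top, whose inner floor and label tab are blue, the tab on its -x end; the blue tack box stands in it; outside 97 x 68 x 14 mm (x, y, z), 5 mm walls and floor, inside 87 x 58 mm, so 9 mm deep; the tab adds 22 mm beyond the -x end. This point is the centre of the inner floor, 5 mm above the table; x along the long side, z up
- slot_white_in (a point): a fixed low wooden storage slot, open on top, whose inner floor and label tab are white, the tab on its -x end; empty; outside 97 x 68 x 14 mm (x, y, z), 5 mm walls and floor, inside 87 x 58 mm, so 9 mm deep; the tab adds 22 mm beyond the -x end. This point is the centre of the inner floor, 5 mm above the table; x along the long side, z up
- spacer0_c (a point): a loose tin frame spacer lying in the tote, a silvery folded channel 26 x 18 x 12 mm (x, y, z), 15 g, smooth: it slides on the tote floor once that slopes by about 13 to 20 degrees (friction 0.24 to 0.36); to slide along a wall that it also leans on it needs more, so sloping the tote towards one wall first and then mostly towards the other works at lesser tilts than straight towards the corner. This point is its centre, half-way up
- spacer1_c (a point): a loose tin frame spacer lying in the tote, a silvery folded channel 26 x 18 x 12 mm (x, y, z), 15 g, smooth: it slides on the tote floor once that slopes by about 13 to 20 degrees (friction 0.24 to 0.36); to slide along a wall that it also leans on it needs more, so sloping the tote towards one wall first and then mostly towards the other works at lesser tilts than straight towards the corner. This point is its centre, half-way up
- spacer2_c (a point): a loose tin frame spacer lying in the tote, a silvery folded channel 26 x 18 x 12 mm (x, y, z), 15 g, smooth: it slides on the tote floor once that slopes by about 13 to 20 degrees (friction 0.24 to 0.36); to slide along a wall that it also leans on it needs more, so sloping the tote towards one wall first and then mostly towards the other works at lesser tilts than straight towards the corner. This point is its centre, half-way up
- tackbox: a blue box with a steel lid, 58 x 38 x 28 mm, standing in the blue slot, loose; leave alone. Origin at the centre of its underside
- mallet: a mallet lying on the table beyond the slots: steel head 85 mm long along x and 42 mm thick, hickory handle to +y, 188 mm from head centre to end, loose; leave alone. Origin under the head's centre
- panel: a white plastic foundation panel lying flat on the table beyond the tote, 140 x 400 x 4 mm (x, y, z), loose; leave alone. Origin at the centre of its underside
- toolbox: a fixed closed wooden tool box with an iron latch at the right of the table, 210 x 310 x 133 mm; origin at the centre of its underside
Mind the look-alikes: they are no part of the job. Leave any purple or yellow look-alike of the part that bears slot_orange_in alone.

How it is judged (in metres and radians):
On the way:
1. the sanding block lies flat in its orange slot, let go (horizontal distance between block_c and slot_orange_in below 0.013 m and z of block_c in the frame of slot_orange_in below 0.023 m and angle between block_c's own z axis and vertical below 0.1 rad and contact force between the fingers and block below 0.1 N and linear speed of block below 0.03 m/s), for 0.2 s.
At the end, for the whole second after the job is handed in: Block let go, flat on the orange slot's floor, within 13 mm of its centre. Tote held still in the gripper, touching nothing else, green corner at least 50 mm above the table, sloping to it by 7 degrees or more along both sides (51 at most in all); all three spacer centres over the green area (all of step 1 and x of spacer0_c in the frame of tote between -0.07 and 0.01 m and y of spacer0_c in the frame of tote between 0.025 and 0.105 m and z of spacer0_c in the frame of tote between 0 and 0.045 m and x of spacer1_c in the frame of tote between -0.07 and 0.01 m and y of spacer1_c in the frame of tote between 0.025 and 0.105 m and z of spacer1_c in the frame of tote between 0 and 0.045 m and x of spacer2_c in the frame of tote between -0.07 and 0.01 m and y of spacer2_c in the frame of tote between 0.025 and 0.105 m and z of spacer2_c in the frame of tote between 0 and 0.045 m and angle between tote's own x axis and vertical below 1.451 rad and angle between tote's own y axis and vertical above 1.691 rad and angle between tote's own z axis and vertical below 0.9 rad and height (world z) of tote_corner above 0.05 m and contact force between the fingers and tote above 1 N and contact force between tote and toolbox below 0.1 N and linear speed of tote below 0.03 m/s and angular speed of tote below 0.15 rad/s); the arm keeps its last pose, push and grip.
It fails at once if the tack box is moved more than 20 mm (distance of tackbox from where it was at the start of the episode above 0.02 m).
It fails at once if the mallet is moved more than 20 mm (distance of mallet from where it was at the start of the episode above 0.02 m).
It fails at once if the foundation panel is moved more than 20 mm (distance of panel from where it was at the start of the episode above 0.02 m).
It also fails if it takes over 67 s, if anything falls off the work surface, if the arm or the gripper's body presses on something with over 40 N, if the wrist force passes 120 N, or if a joint passes its speed limit or range.

### The arm

A 6-joint arm with a two-finger parallel gripper is mounted at the origin on the work surface. World frame = base frame: x ahead of the robot, y to its left, z up, the work surface at z = 0. Lengths are in mm, angles in rad, forces in N, time in s.
With the tool pointing down it reaches from about 300 to 825 mm from the base axis. Payload 5.4 kg.
Tool frame: the origin (TCP) lies at the very end of the fingers, on their centre line; the grasp point (between the pads) lies 19 mm behind it; x points along the fingers, y is the direction in which the jaws open and shut, and the axes are right-handed (so a half turn about x gives the same grasp; the last joint's range is limited). The gripper opens to 92 mm and grips with 3 to 60 N. Pads are 20 mm wide; open, the fingers measure 128 mm over their backs; the gripper's body (75 mm by 189 mm) begins 69 mm behind the grasp point.
Start: joints at [1.038, 0.158, 1.597, -0, 1.386, -0.21], TCP at [182.413, 545.281, 189.101] pointing down, gripper open.
Joint ranges: [-2.91, 2.91], [-0.94, 2.29], [0.18, 2.7], [-1.29, 4.43], [0.17, 2.64], [-3, 3]. Speed limits (rad/s): [2.57, 2.57, 3.14, 3.14, 3.14, 3.14].

### API

Orientations are given as a rotation vector (axis times angle).
In Python, from workcell import manip gives the robot as it stands. The module is installed in compiled form; this text tells all that it offers.
- The arm moves only by the tool arm_command, never from a script. Its argument "targets" is a list of rows, each an object with "offset": the shift along the world's x, y, z in units of 50 mm (1.0 is 50 mm), a list of three; "rotation": the turn, a rotation vector about the world's x, y, z in units of 6 degrees (1.0 is 6 degrees), a list of three. A call has 1 to 20 rows; each row is the pose to reach, as a shift and turn from the pose commanded when the call began; what a row does not reach only later rows make up. A row lasts 1/10 s, in which the tool goes at most 50 mm and 8.59 degrees, less where a joint would pass 70% of its speed; a pose out of reach is approached as far as the arm can. A call with a gripper value outside its range is refused whole. "hand" is the gripper's target within -1 to 1 (shut at 1, half-way at 0, fully open at -1), set as the call begins (left out, the last holds). The fingers move at their own pace and stop on an object; the grip force is fixed at half the most. Time passes only in rows, so rows that repeat a pose let the fingers close. It gives the time, the measured TCP pose, the force and the opening at its end, in the units of the state.
- manip.read_state(): the state, without advancing time (a new reading comes with each control period).
- manip.read_camera(name): name is "side" or "top"; returns a dict with "pixels" (400x640x3 uint8, blue, green, red), "z_map" (400x640 float32, mm along the optical axis (not along the pixel's ray), 0 where there is no reading), "K" (3x3 intrinsics, pixels), "R" (3x3) and "t" (3): a world point X has camera coordinates R X + t. Camera axes: x right, y down, z forward; pixel columns grow to the right and rows downward; lengths in mm; the calibration is good to about 2 mm. A picture is of the moment at which its call begins.
- manip.sign_off(): hands the job in, once; it reports no verdict.
The state is a dict: "t": time; "q": joint angles; "qvel": joint speeds; "joint_torque": joint torques, N m; "tcp_pos": TCP position; "eef_rot": TCP orientation; "ft_force": force on the tool from outside, world axes, zero at the start; "wrist_torque": the same for the moment, N m; "width": opening from 0.0 (shut) to 1.0 (fully open).
Only numpy, scipy, OpenCV 4.12 (cv2) and the standard library are available. Lean on these libraries where they do the work, as an engineer would, in place of code of your own. Each camera call takes 0.05 s, during which the arm holds its last target. There are 200 camera calls.

## Working session

There is one attempt and no reset: what is moved stays moved. The work goes in short steps, Python scripts to look and compute and a tool call to move; the robot and the scene stay as the last step left them, time stands still between calls to the robot, and variables do not carry over. Pictures are saved under pics/ and viewed, about 8 in all and at most 12, crops included, and the job is handed in when it is done.

Besides the shell and the picture viewer there is one more tool, called after "Emit:" as name(argument=value, ...) on one line, values as JSON. arm_command: Moves the arm, as the interface text tells. Its arguments: {"type":"object","properties":{"targets":{"type":"array","items":{"type":"object","properties":{"offset":{"type":"array","items":{"type":"number"}},"rotation":{"type":"array","items":{"type":"number"}}}}},"hand":{"type":"number"}},"required":["targets"]}

```bash
mkdir -p pics
cat > h.py <<'E'
import numpy as np, cv2
from workcell import manip
def cam(n):
    c=manip.read_camera(n); return c
def cloud(c):
    z=c["z_map"].astype(float);h,w=z.shape
    u,v=np.meshgrid(np.arange(w),np.arange(h))
    P=np.stack([u,v,np.ones_like(u)],-1)@np.linalg.inv(c["K"]).T*z[...,None]
    return (P-c["t"])@c["R"]
def ray(c,u,v,z):
    d=c["R"].T@np.linalg.inv(c["K"])@np.array([u,v,1.]);o=-c["R"].T@c["t"]
    return o+d*(z-o[2])/d[2]
E
python3 - <<'E'
from h import *
for n in("top","side"):
    c=cam(n);cv2.imwrite(f"pics/{n}0.png",c["pixels"]);print(n,c["K"],c["R"],c["t"])
    np.savez(f"/tmp/{n}0.npz",**c)
print(manip.read_state())
E
```

```text
top [[383.80017822   0.         320.291037  ]
 [  0.         383.80017822 203.45917932]
 [  0.           0.           1.        ]] [[-3.05181048e-02 -9.99534078e-01 -5.21565322e-04]
 [-9.78404065e-01  2.99796744e-02 -2.04515779e-01]
 [ 2.04436127e-01 -5.73113236e-03 -9.78863128e-01]] [   6.75624945  603.64236529 1118.45872773]
side [[467.1311058    0.         322.25860028]
 [  0.         467.1311058  202.30116667]
 [  0.           0.           1.        ]] [[ 0.89649215 -0.44279529 -0.0153022 ]
 [-0.28127007 -0.54210035 -0.79184238]
 [ 0.34232875  0.71418453 -0.61053377]] [-513.35517208  210.76336371 1763.60102815]
{'t': 0.1, 'q': array([ 1.03791782e+00,  1.58990515e-01,  1.59810857e+00, -2.71225316e-05,
        1.38620303e+00, -2.10090217e-01]), 'qvel': array([ 0.00077609, -0.00460547, -0.00342048, -0.00038671, -0.00090817,
       -0.00143587]), 'joint_torque': array([ 6.96167263e-04, -3.86504173e+01, -3.22959030e+01,  7.03699258e-02,
        3.38391575e-02, -7.15072724e-05]), 'tcp_pos': array([182.10149553, 544.75485666, 188.21376217]), 'eef_rot': array([ 0.25207185,  1.55650854, -0.2545983 ]), 'ft_force': array([-0.12806725,  0.15926271, -0.69618044]), 'wrist_torque': array([ 0.01099211,  0.0261019 , -0.0185742 ]), 'width': 0.9984389413490375}
```

View pics/top0.png

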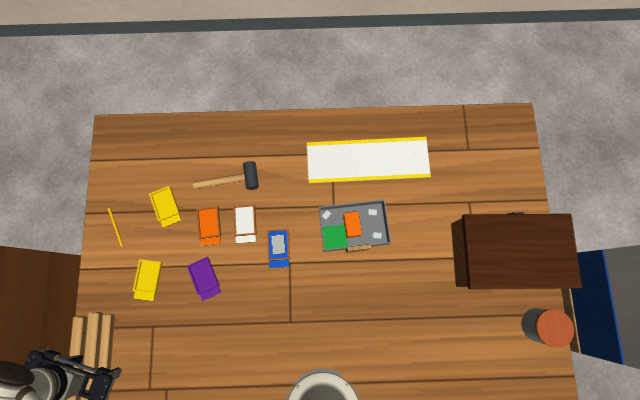

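View pics/side0.png

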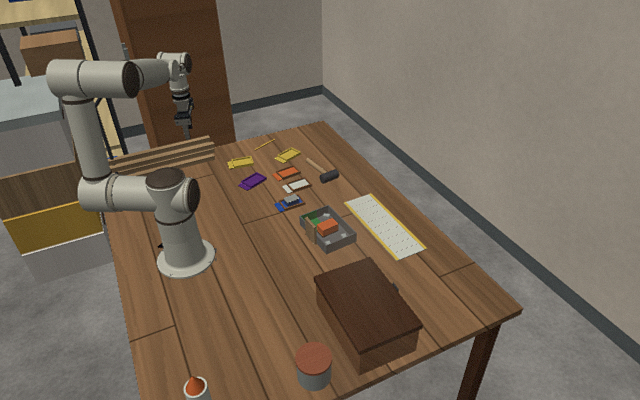

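Top view: the block is at (352,223) in the tote at (354,226), and the orange slot is at (209,226). Orange candidates are those two, plus the red pot lid (555,328). The slot look-alikes are purple (204,279) and yellow (166,206), (147,280). I choose block (352,223) and slot (209,226). Next I measure them and check with a crop.

Run:
```python
from h import *
c=dict(np.load("/tmp/top0.npz"));I=c["pixels"];hsv=cv2.cvtColor(I,cv2.COLOR_BGR2HSV);W=cloud(c)
def comp(mask,name,z,box):
    m=np.zeros_like(mask);x0,y0,x1,y1=box;m[y0:y1,x0:x1]=mask[y0:y1,x0:x1]
    n,l,s,_=cv2.connectedComponentsWithStats(m.astype(np.uint8))
    for i in range(1,n):
        if s[i,4]<8: continue
        v,u=np.nonzero(l==i)
        P=np.array([ray(c,a,b,z) for a,b in zip(u,v)],np.float32)
        r=cv2.minAreaRect(P[:,:2]); print(name,s[i,4],"px",u.mean().round(),v.mean().round(),"rect",np.round(r[0],1),np.round(r[1],1),round(r[2],1),"depthz",np.round(np.median(W[v,u,2]),1),"mean",P.mean(0).round(1))
H,S,V=[hsv[...,i].astype(int) for i in range(3)]
org=(H>5)&(H<14)&(S>225)&(V>150)
comp(org,"block",42,(315,195,395,255))
comp(org,"slot",5,(190,200,228,250))
comp((H>50)&(H<75)&(S>120),"green",4,(315,195,395,255))
t=((W[...,2]>25)).astype(bool)
comp(t&(S<70)|t&(H>50)&(H<75),"toterim",45,(300,190,410,245))
comp(W[...,2]>20,"tote+",45,(300,190,410,260))
comp(W[...,2]>70,"board",90,(300,190,410,260))
comp((S<40)&(V>150),"spacers",14,(318,198,390,252))
comp((H>100)&(H<125)&(S>120),"blue",5,(260,220,300,275))
comp((S<60)&(V>180),"white",5,(228,198,260,250))
comp(W[...,2]>20,"tackbox",33,(262,220,298,260))
k=np.vstack([np.hstack([cv2.resize(I[190:260,300:410],None,fx=5,fy=5),cv2.resize(I[190:260,185:265],None,fx=5*.8,fy=5)[:, :300]])]);cv2.imwrite("pics/c1.png",k);print(k.shape)
```

```text
Traceback (most recent call last):
cv2.error: OpenCV(4.12.0) /io/opencv/modules/imgproc/src/convhull.cpp:143: error: (-215:Assertion failed) total >= 0 && (depth == CV_32F || depth == CV_32S) in function 'convexHull'
```

```bash
cat > meas.py <<'E'
from h import *
def comp(c,W,mask,name,z,box,mn=8):
    m=np.zeros_like(mask);x0,y0,x1,y1=box;m[y0:y1,x0:x1]=mask[y0:y1,x0:x1]
    n,l,s,_=cv2.connectedComponentsWithStats(m.astype(np.uint8))
    for i in range(1,n):
        if s[i,4]<mn: continue
        v,u=np.nonzero(l==i)
        P=np.array([ray(c,a,b,z) for a,b in zip(u,v)]).astype(np.float32)
        r=cv2.minAreaRect(np.ascontiguousarray(P[:,:2])); print(name,s[i,4],"px",u.mean().round(),v.mean().round(),"rect",np.round(r[0],1),np.round(r[1],1),round(r[2],1),"depthz",np.round(np.median(W[v,u,2]),1),"mean",P.mean(0).round(1))
E
python3 - <<'E'
from meas import *
c=dict(np.load("/tmp/top0.npz"));I=c["pixels"];hsv=cv2.cvtColor(I,cv2.COLOR_BGR2HSV);W=cloud(c)
H,S,V=[hsv[...,i].astype(int) for i in range(3)]
org=(H>5)&(H<14)&(S>225)&(V>150)
f=lambda *a:comp(c,W,*a)
f(org,"block",42,(315,195,395,255))
f(org,"slot",5,(190,200,228,250))
f((H>50)&(H<75)&(S>120),"green",4,(315,195,395,255))
f(W[...,2]>20,"tote+",45,(300,190,410,260))
f(W[...,2]>65,"board",90,(300,190,410,260))
f((S<40)&(V>150),"spacers",14,(318,198,390,252))
f((H>100)&(H<125)&(S>120),"blue",5,(260,220,300,275))
f((S<60)&(V>180),"white",5,(228,198,260,250))
f(W[...,2]>20,"tackbox",33,(262,220,298,260))
k=np.hstack([cv2.resize(I[190:260,300:410],None,fx=5,fy=5),cv2.resize(I[190:260,185:235],None,fx=5,fy=5)]);cv2.imwrite("pics/c1.png",k)
E
```

```text
block 326 px 352.0 224.0 rect [ 540.1 -107.9] [75. 42.] 6.5 depthz 42.6 mean [ 539.6 -107.8   42. ]
slot 459 px 208.0 222.0 rect [566.4 349.4] [85.4 55.8] 6.6 depthz 7.0 mean [565.7 349.3   5. ]
slot 115 px 210.0 241.0 rect [506.3 340.3] [20.8 57.8] 6.4 depthz 7.0 mean [506.1 340.    5. ]
green 509 px 335.0 237.0 rect [507.9 -54.5] [70.4 73.8] 4.9 depthz 5.7 mean [507.3 -53.9   4. ]
tote+ 611 px 357.0 227.0 rect [ 531.6 -115.2] [151.8 208.6] 4.7 depthz 45.0 mean [ 530.6 -122.2   45. ]
tote+ 376 px 352.0 224.0 rect [ 539.6 -108.7] [77. 47.] 6.5 depthz 42.5 mean [ 539.6 -108.8   45. ]
board 112 px 358.0 247.0 rect [ 464.3 -119.6] [16.7 69.4] 4.9 depthz 90.7 mean [ 462.7 -119.5   90. ]
spacers 55 px 372.0 212.0 rect [ 581.1 -176.1] [25.6 19.6] 86.8 depthz 15.7 mean [ 582.1 -176.6   14. ]
spacers 52 px 326.0 214.0 rect [577.9 -29.4] [18.9 27.2] 48.7 depthz 16.5 mean [577.9 -29.6  14. ]
spacers 58 px 377.0 235.0 rect [ 506.7 -187.5] [25.6 19. ] 88.2 depthz 16.2 mean [ 506.9 -187.3   14. ]
blue 257 px 278.0 244.0 rect [488.  125.6] [56.7 85.5] 89.8 depthz 6.9 mean [488.1 126.7   5. ]
blue 133 px 279.0 263.0 rect [428.5 124.2] [21.  59.9] 2.3 depthz 6.8 mean [428.4 123.2   5. ]
white 463 px 244.0 220.0 rect [569.7 233.2] [85.1 56. ] 3.5 depthz 7.2 mean [569.1 233.3   5. ]
white 133 px 245.0 239.0 rect [509.3 228.5] [21.1 60.8] 3.5 depthz 7.5 mean [509.2 228.8   5. ]
tackbox 236 px 278.0 244.0 rect [485.7 122.1] [58.5 38.1] 6.1 depthz 34.5 mean [485.2 122.2  33. ]
```

View pics/c1.png

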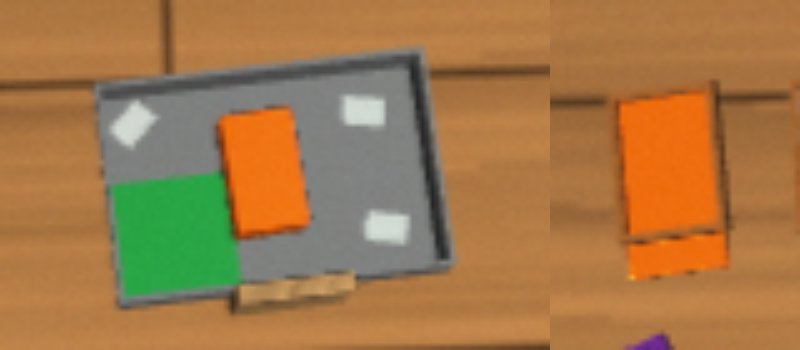

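Run:
```python
from h import *
from scipy.spatial.transform import Rotation as Ro
s=manip.read_state();R=Ro.from_rotvec(s["eef_rot"]).as_matrix();print(R.round(3),s["tcp_pos"])
a=np.degrees(np.arctan2(R[1,1],R[0,1]));print("tool y yaw",a)
```

```text
[[-0.001  0.317  0.948]
 [-0.001  0.948 -0.317]
 [-1.    -0.002 -0.   ]] [182.10149553 544.75485666 188.21376217]
tool y yaw 71.50589592994038
```

Crop: the block lies in the tote (about 265,175), its long side along the tote's x. Three spacers are clear of the finger lanes, and the orange slot is empty (670,170). Setting out to a point above the block.

Emit:
arm_command(targets=[{"offset": [3.6,-6.5,-0.3],"rotation": [0,0,2.1]},{"offset": [3.6,-6.5,-0.3],"rotation": [0,0,2.1]},{"offset": [3.6,-6.5,-0.3],"rotation": [0,0,2.1]},{"offset": [3.6,-6.5,-0.3],"rotation": [0,0,2.1]},{"offset": [3.6,-6.5,-0.3],"rotation": [0,0,2.1]},{"offset": [3.6,-6.5,-0.3],"rotation": [0,0,2.1]},{"offset": [3.6,-6.5,-0.3],"rotation": [0,0,2.1]},{"offset": [7.15,-13.07,-0.6],"rotation": [0,0,4.17]},{"offset": [7.15,-13.07,-0.6],"rotation": [0,0,4.17]},{"offset": [7.15,-13.07,-0.6],"rotation": [0,0,4.17]},{"offset": [7.15,-13.07,-0.6],"rotation": [0,0,4.17]},{"offset": [7.15,-13.07,-0.6],"rotation": [0,0,4.17]},{"offset": [7.15,-13.07,-0.6],"rotation": [0,0,4.17]},{"offset": [7.15,-13.07,-0.6],"rotation": [0,0,4.17]},{"offset": [7.15,-13.07,-0.6],"rotation": [0,0,4.17]},{"offset": [7.15,-13.07,-0.6],"rotation": [0,0,4.17]},{"offset": [7.15,-13.07,-0.6],"rotation": [0,0,4.17]},{"offset": [7.15,-13.07,-0.6],"rotation": [0,0,4.17]},{"offset": [7.15,-13.07,-0.6],"rotation": [0,0,4.17]},{"offset": [7.15,-13.07,-0.6],"rotation": [0,0,4.17]}], hand=-0.5)

```text
t: 2.1
tcp_pos: [539.6, -106.9, 159.3]
eef_rot: [-0.091, 1.569, 0.091]
ft_force: [0.8, 0.1, -0.0]
width: 0.751
```

Emit:
arm_command(targets=[{"offset": [0,0,-0.8],"rotation": [0,0,0]},{"offset": [0,0,-1.5],"rotation": [0,0,0]},{"offset": [0,0,-1.9],"rotation": [0,0,0]},{"offset": [0,0,-2.2],"rotation": [0,0,0]},{"offset": [0,0,-2.5],"rotation": [0,0,0]},{"offset": [0,0,-2.7],"rotation": [0,0,0]},{"offset": [0,0,-2.82],"rotation": [0,0,0]},{"offset": [0,0,-2.82],"rotation": [0,0,0]},{"offset": [0,0,-2.82],"rotation": [0,0,0]}])

```text
t: 3.0
tcp_pos: [540.5, -108.5, 18.8]
eef_rot: [-0.09, 1.568, 0.089]
ft_force: [-0.8, -1.0, 0.8]
width: 0.75
```

Run:
```python
from h import *
c=cam("side");cv2.imwrite("pics/s1.png",cv2.resize(c["pixels"][150:270,260:400],None,fx=5,fy=5))
```

```text
(no output)
```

View pics/s1.png

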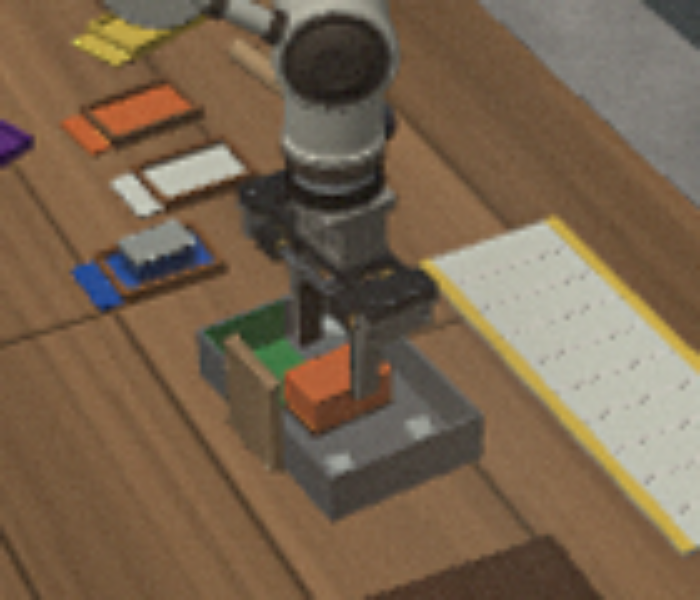

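The fingers straddle the block at about (340,380), clear of the spacers at (340,462) and (420,427) and clear of the board. Closing.

Emit:
arm_command(targets=[{"offset": [0,0,0],"rotation": [0,0,0]},{"offset": [0,0,0],"rotation": [0,0,0]},{"offset": [0,0,0],"rotation": [0,0,0]},{"offset": [0,0,0],"rotation": [0,0,0]},{"offset": [0,0,0],"rotation": [0,0,0]},{"offset": [0,0,0],"rotation": [0,0,0]},{"offset": [0,0,0],"rotation": [0,0,0]},{"offset": [0,0,0],"rotation": [0,0,0]},{"offset": [0,0,0.3],"rotation": [0,0,0]},{"offset": [0,0,0.7],"rotation": [0,0,0]},{"offset": [0,0,1.2],"rotation": [0,0,0]},{"offset": [0,0,1.8],"rotation": [0,0,0]},{"offset": [0,0,2.4],"rotation": [0,0,0]},{"offset": [0,0,2.8],"rotation": [0,0,0]},{"offset": [0,0,2.8],"rotation": [0,0,0]}], hand=1)

```text
t: 4.55
tcp_pos: [542.4, -109.3, 162.9]
eef_rot: [-0.092, 1.562, 0.087]
ft_force: [0.3, 0.5, -0.1]
width: 0.004
```

The gripper shut fully, so the block wasn't held. Looking.

Run:
```python
from meas import *
t=cam("top");c=cam("side")
a=cv2.resize(c["pixels"][150:270,260:400],None,fx=3,fy=3);b=cv2.resize(t["pixels"][190:262,300:410],None,fx=3.3,fy=5)
cv2.imwrite("pics/s2.png",np.hstack([a,b]))if a.shape[0]==b.shape[0] else cv2.imwrite("pics/s2.png",np.hstack([a,cv2.resize(b,(363,360))]))
for c,n in((t,"t"),(c,"s")):
    hsv=cv2.cvtColor(c["pixels"],cv2.COLOR_BGR2HSV).astype(int);H,S,V=hsv[...,0],hsv[...,1],hsv[...,2];W=cloud(c)
    comp(c,W,(H>5)&(H<14)&(S>190)&(V>150)&(W[...,2]>30)&(W[...,2]<230),n,42,(290,150,400,270))
print(manip.read_state()["width"])
```

```text
t 8 px 346.0 214.0 rect [573.4 -90.9] [12.5  3.2] 88.2 depthz 42.5 mean [573.4 -91.6  42. ]
t 207 px 353.0 229.0 rect [ 527.5 -110.7] [49.3 44.3] 6.9 depthz 42.7 mean [ 525.4 -109.9   42. ]
0.007100539516453868
```

View pics/s2.png

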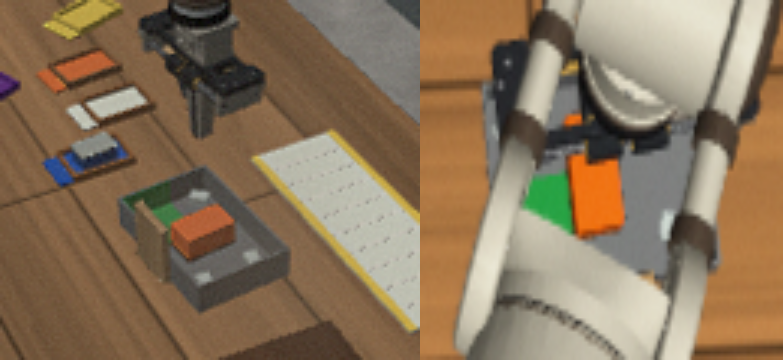

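The side view shows the block sitting unmoved in the tote (200,230), so the fingers were probably still closing when I lifted. I'll reopen, descend and check the width before lifting.

Emit:
arm_command(targets=[{"offset": [0,0,0],"rotation": [0,0,0]},{"offset": [0,0,0],"rotation": [0,0,0]},{"offset": [0,0,0],"rotation": [0,0,0]},{"offset": [0,0,0],"rotation": [0,0,0]},{"offset": [0,0,0],"rotation": [0,0,0]},{"offset": [0,0,0],"rotation": [0,0,0]},{"offset": [0,0,0],"rotation": [0,0,0]},{"offset": [0,0,0],"rotation": [0,0,0]},{"offset": [0,0,0],"rotation": [0,0,0]},{"offset": [0,0,0],"rotation": [0,0,0]},{"offset": [0,0,0],"rotation": [0,0,0]},{"offset": [0,0,0],"rotation": [0,0,0]}], hand=-0.5)

```text
t: 5.85
tcp_pos: [539.9, -108.2, 158.1]
eef_rot: [-0.089, 1.569, 0.089]
ft_force: [-0.2, 0.3, 0.3]
width: 0.749
```

Emit:
arm_command(targets=[{"offset": [0,0,-0.8],"rotation": [0,0,0]},{"offset": [0,0,-1.5],"rotation": [0,0,0]},{"offset": [0,0,-1.9],"rotation": [0,0,0]},{"offset": [0,0,-2.2],"rotation": [0,0,0]},{"offset": [0,0,-2.5],"rotation": [0,0,0]},{"offset": [0,0,-2.7],"rotation": [0,0,0]},{"offset": [0,0,-2.8],"rotation": [0,0,0]},{"offset": [0,0,-2.8],"rotation": [0,0,0]},{"offset": [0,0,-2.8],"rotation": [0,0,0]}])

```text
t: 6.75
tcp_pos: [540.6, -108.5, 18.9]
eef_rot: [-0.09, 1.568, 0.089]
ft_force: [0.6, -0.1, 0.3]
width: 0.75
```

Emit:
arm_command(targets=[{"offset": [0,0,0],"rotation": [0,0,0]},{"offset": [0,0,0],"rotation": [0,0,0]},{"offset": [0,0,0],"rotation": [0,0,0]},{"offset": [0,0,0],"rotation": [0,0,0]},{"offset": [0,0,0],"rotation": [0,0,0]},{"offset": [0,0,0],"rotation": [0,0,0]},{"offset": [0,0,0],"rotation": [0,0,0]},{"offset": [0,0,0],"rotation": [0,0,0]},{"offset": [0,0,0],"rotation": [0,0,0]},{"offset": [0,0,0],"rotation": [0,0,0]},{"offset": [0,0,0],"rotation": [0,0,0]},{"offset": [0,0,0],"rotation": [0,0,0]},{"offset": [0,0,0],"rotation": [0,0,0]},{"offset": [0,0,0],"rotation": [0,0,0]},{"offset": [0,0,0],"rotation": [0,0,0]}], hand=1)

```text
t: 8.25
tcp_pos: [539.9, -108.2, 18.1]
eef_rot: [-0.089, 1.569, 0.089]
ft_force: [-1.2, 0.6, -0.0]
width: 0.004
```

Run:
```python
from meas import *
t=cam("top");c=cam("side")
a=cv2.resize(c["pixels"][160:260,280:380],None,fx=4,fy=4);b=cv2.resize(t["pixels"][170:270,300:400],None,fx=4,fy=4)
cv2.imwrite("pics/s3.png",np.hstack([a,b]))
print(manip.read_state())
```

```text
{'t': 8.35, 'q': array([-4.17327204e-01,  2.95001580e-01,  1.80057795e+00, -5.19291074e-06,
        1.04601737e+00, -2.10193205e+00]), 'qvel': array([ 1.69177598e-03,  7.04906169e-04,  6.46167468e-05, -5.47241887e-04,
        5.34414432e-04, -3.12830661e-04]), 'joint_torque': array([-3.09966053e-04, -3.89508641e+01, -2.73038113e+01, -4.46654158e-02,
        5.86822350e-02, -1.16726394e-06]), 'tcp_pos': array([ 539.90653655, -108.22392955,   18.09045031]), 'eef_rot': array([-0.08938004,  1.56895352,  0.0893768 ]), 'ft_force': array([-0.67807481, -1.61060029, -0.51045179]), 'wrist_torque': array([ 0.06652611,  0.01669024, -0.02352341]), 'width': 0.0021227601212013385}
```

View pics/s3.png

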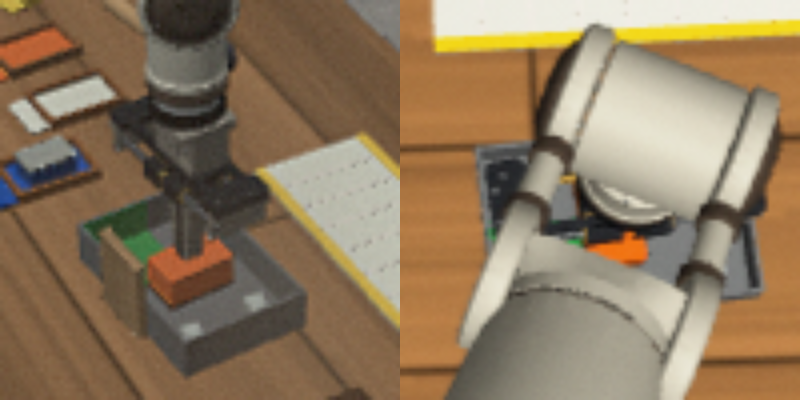

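The side view shows the fingers shut just beyond the block's +x end (190,245), so the arm and camera positions disagree by several cm. I'll measure fingers and block in the same clouds.

Run:
```python
from meas import *
for n in("side","top"):
    c=cam(n);W=cloud(c);hsv=cv2.cvtColor(c["pixels"],cv2.COLOR_BGR2HSV).astype(int);H,S,V=hsv[...,0],hsv[...,1],hsv[...,2]
    o=(H>5)&(H<14)&(S>190)&(np.abs(W[...,0]-540)<60)&(np.abs(W[...,1]+108)<60)
    P=W[o&(abs(W[...,2]-42)<3)];print(n,"block top",len(P),P.min(0).round(),P.max(0).round(),np.median(P,0).round(1)) if len(P) else print("none")
    for z0 in(45,55,65,75,85):
        f=(W[...,2]>z0)&(W[...,2]<z0+10)&(np.abs(W[...,0]-560)<50)&(np.abs(W[...,1]+108)<60)&(S<120)
        if f.any():P=W[f];print(z0,len(P),P.min(0).round(),P.max(0).round(),np.median(P,0).round(1))
    if n=="top":comp(c,W,(W[...,2]>40)&(W[...,2]<48)&(S<120),"rim",45,(310,195,400,255),20)
```

```text
none
45 14 [ 529. -166.   45.] [ 608. -105.   55.] [ 600.3 -126.7   48. ]
55 15 [ 528. -126.   55.] [548. -99.  64.] [ 536.5 -119.6   62.1]
65 14 [ 528. -125.   67.] [545. -94.  74.] [ 530.9 -116.4   70.4]
75 13 [ 527. -129.   75.] [550. -96.  85.] [ 536.1 -121.2   81. ]
85 16 [ 528. -131.   86.] [ 550. -100.   94.] [ 530.9 -121.    89.5]
top block top 54 [ 505. -135.   40.] [527. -91.  45.] [ 514.8 -117.4   42.7]
45 2 [598. -48.  45.] [600. -48.  49.] [599.2 -48.   47. ]
rim 22 px 325.0 206.0 rect [597.6 -27.5] [ 5.5 41. ] 5.5 depthz 45.9 mean [597.5 -26.5  45. ]
```

Run:
```python
from meas import *
c=cam("side");W=cloud(c);hsv=cv2.cvtColor(c["pixels"],cv2.COLOR_BGR2HSV).astype(int);H,S,V=hsv[...,0],hsv[...,1],hsv[...,2]
o=(H<14)&(S>150)&(V>120);o[:,:300]=0;o[:210]=0;o[250:]=0;o[:,360:]=0
v,u=np.nonzero(o);P=W[o];print(len(P),u.min(),u.max(),v.min(),v.max())
for z0 in range(0,60,6):
    Q=P[(P[:,2]>=z0)&(P[:,2]<z0+6)]
    if len(Q):print(z0,len(Q),Q.min(0).round(),Q.max(0).round())
T=P[(P[:,2]>39)].astype(np.float32);r=cv2.minAreaRect(np.ascontiguousarray(T[:,:2]));print(r)
print(-c["R"].T@c["t"])
d=dict(np.load("/tmp/side0.npz"));W=cloud(d);hsv=cv2.cvtColor(d["pixels"],cv2.COLOR_BGR2HSV).astype(int);H,S,V=hsv[...,0],hsv[...,1],hsv[...,2]
o=(H<14)&(S>150)&(V>120);o[:,:300]=0;o[:210]=0;o[250:]=0;o[:,360:]=0
P=W[o];T=P[(P[:,2]>39)].astype(np.float32);print("start",cv2.minAreaRect(np.ascontiguousarray(T[:,:2])))
```

```text
134 317 337 220 235
6 1 [ 507. -113.    9.] [ 507. -113.    9.]
12 5 [ 504. -126.   13.] [ 507. -100.   17.]
18 7 [ 503. -136.   18.] [509. -95.  23.]
24 8 [ 502. -129.   24.] [508. -92.  29.]
30 9 [ 502. -125.   30.] [554. -95.  36.]
36 40 [ 502. -134.   36.] [580. -93.  42.]
42 58 [ 501. -135.   42.] [575. -92.  48.]
48 5 [ 504. -135.   48.] [ 566. -110.   51.]
((544.085693359375, -141.86732482910156), (77.3149642944336, 104.3819808959961), 11.439728736877441)
[  -84.23103281 -1372.59292476  1235.77389141]
start ((220.9794921875, -716.4642333984375), (1445.350830078125, 74.79570007324219), 62.09126281738281)
```

Run:
```python
from meas import *
c=cam("side")
def pr(X):
    p=c["K"]@(c["R"]@np.array(X,float)+c["t"]);return (p[:2]/p[2]).round(1)
for z in(18,30,45,60):print(z,pr([530,-157,z]),pr([550,-157,z]),"shut",pr([530,-126,z]),pr([550,-126,z]))
W=cloud(c);cv2.imwrite("pics/s4.png",cv2.resize(c["pixels"][205:250,300:360],None,fx=10,fy=10,interpolation=cv2.INTER_NEAREST))
np.set_printoptions(linewidth=250,suppress=True)
print(W[214:238,318:340,2].round().astype(int))
print(W[214:238,318:340,1].round().astype(int))
```

```text
18 [330.2 236.3] [334.8 234.7] shut [326.6 231.6] [331.2 230.1]
30 [330.2 234. ] [334.8 232.4] shut [326.6 229.3] [331.1 227.8]
45 [330.2 231.1] [334.8 229.5] shut [326.6 226.4] [331.1 224.9]
60 [330.2 228.1] [334.8 226.6] shut [326.5 223.5] [331.1 222. ]
[[  16   21   16   15   12   92   91   97  107  110  103  102  146  145  162  170  168  165  164  158  158  153]
 [  20    9   11   13    3   81   90   86   95   97   99  101   92  146  155  161  164  157  158  155  146  142]
 [   3    9    3    8    2   79   83   81   87   95   94   94   87   85  148  160  155  150  148  149  144  136]
 [   2    2    4    8    3   71   80   80   83   95   89   90   82   81  150  151  148  150  140  138  141  136]
 [   3    5    3    6    6   66   71   76   80   84   86   86   76   42  140  145  144  137  139  134   33   35]
 [  -2    7    8   -4    5   61   65   73   78 1236   72   74   83   45  136  143  133  133   15   17   24   40]
 [  12    6   -1    8   10 1236   61   64   78   73   76   71   71   44   43  136   43    3   15   17   20   32]
 [   5    1    4    8    5    4   52   64   64   74  
[... 4409 characters left out ...]
 -128  -131  -134  -135]
 [ -102  -111  -117  -126  -130  -141  -136  -136  -135  -135  -138  -134  -135  -136  -129  -129  -135  -132  -142  -137  -143  -149]
 [ -110  -113  -120  -121  -133  -135  -132  -134  -135  -134  -130  -135  -124  -135  -131  -137  -136  -141  -150  -145  -142  -145]
 [ -116  -115  -120  -118  -128  -132  -140  -137  -130  -131  -136  -135  -135  -138  -145  -148  -143  -142  -147  -148  -151  -152]
 [ -167  -117  -118  -125  -128  -138  -135  -135  -141  -139  -136  -141  -139  -148  -145  -143  -148  -156  -152  -150  -154  -161]
 [ -165  -168  -131  -131  -140  -137  -137  -143  -141  -139  -142  -143  -140  -147  -143  -157  -157  -155  -158  -160  -164  -160]]
```

View pics/s4.png

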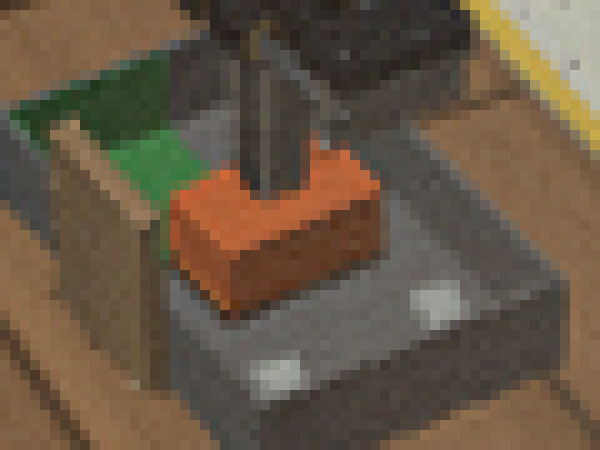

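s4 shows the shut fingertips ending on the block's top face at crop (275,190). By projection that is z≈45, while the state reports TCP z=18. The open fingers in s1 also match z≈45. So the tips are really about 26 mm higher than the reading. I'll open, go down about 26 mm in small steps watching the force, and re-measure the tip.

Emit:
arm_command(targets=[{"offset": [0,0,0.1],"rotation": [0,0,0]},{"offset": [0,0,0.1],"rotation": [0,0,0]},{"offset": [0,0,0.1],"rotation": [0,0,0]},{"offset": [0,0,0.1],"rotation": [0,0,0]},{"offset": [0,0,0.1],"rotation": [0,0,0]},{"offset": [0,0,0.1],"rotation": [0,0,0]},{"offset": [0,0,0.1],"rotation": [0,0,0]},{"offset": [0,0,0.1],"rotation": [0,0,0]},{"offset": [0,0,0.1],"rotation": [0,0,0]},{"offset": [0,0,0.1],"rotation": [0,0,0]},{"offset": [0,0,0],"rotation": [0,0,0]},{"offset": [0,0,-0.1],"rotation": [0,0,0]},{"offset": [0,0,-0.2],"rotation": [0,0,0]},{"offset": [0,0,-0.3],"rotation": [0,0,0]},{"offset": [0,0,-0.3],"rotation": [0,0,0]}], hand=-0.5)

```text
t: 10.05
tcp_pos: [539.1, -107.9, 2.0]
eef_rot: [-0.089, 1.571, 0.09]
ft_force: [-0.4, 0.3, 0.1]
width: 0.753
```

Run:
```python
from meas import *
c=cam("side")
W=cloud(c);np.set_printoptions(linewidth=250,suppress=True)
def pr(X):
    p=c["K"]@(c["R"]@np.array(X,float)+c["t"]);return (p[:2]/p[2]).round(1)
for z in(5,18,30,45):print(z,pr([530,-157,z]),pr([550,-157,z]))
for r in range(222,242):print(r,c["pixels"][r,328:338].sum(1)//3, W[r,328:338,2].round().astype(int),W[r,328:338,1].round().astype(int))
print(manip.read_state()["tcp_pos"])
cv2.imwrite("pics/s5.png",cv2.resize(c["pixels"][205:250,300:360],None,fx=10,fy=10,interpolation=cv2.INTER_NEAREST))
```

```text
5 [330.2 238.8] [334.8 237.2]
18 [330.2 236.3] [334.8 234.7]
30 [330.2 234. ] [334.8 232.4]
45 [330.2 231.1] [334.8 229.5]
222 [108  85  66  82  69  64  70  67  80  91] [ 42  42  85  88 127 123 122 122 121  12] [-102 -103 -150 -156 -199 -196 -197 -199 -199  -86]
223 [109  87  71  78  67  69  66  68 104 117] [  43   45   79   86  117  117 1236   74   45   47] [ -108  -112  -149  -158  -193  -195 -1373  -153  -124  -128]
224 [111  90  71  78  58  61  60  71 104  90] [41 42 75 81 75 75 82 73 40 39] [-112 -114 -150 -159 -154 -156 -165 -157 -125 -126]
225 [109  88  67  84  63  63  62  58  59  64] [43 43 67 70 78 74 65 68 42 39] [-119 -121 -148 -153 -163 -161 -153 -157 -133 -131]
226 [109  85  73  81  58  61  61  65  63  68] [50 45 57 64 65 64 66 61 32 30] [-131 -128 -142 -151 -155 -155 -159 -155 -127 -127]
227 [109  86  66  82  54  64  57  68  70  65] [47 40 57 61 66 65 62 55 31 20] [-134 -128 -147 -154 -161 -162 -159 -155 -132 -122]
228 [77 49 62 84 65 64 60 64 68 74] [40 36 55 59 59 52 53 53 28 19] [-132 -130 -151 -156 -159 -153 -155 -158 -134 -127]
229 [67 56 68 82 60 63 66 68 63 68] [
[... 976 characters left out ...]
9 102  98 100 100 103] [ 5  2  8  7  2  4 -2  7  4  6] [-143 -143 -150 -151 -148 -152 -148 -159 -158 -161]
238 [ 97 100  95  97  97  96  99  96 100 100] [ 2  4 -2  3  8  7 -1  9  6  6] [-146 -150 -145 -152 -159 -160 -154 -166 -165 -166]
239 [ 95  99 101  98  97  96  98  99 101  97] [ 7  2  5  6  4  6  8  6 -2  8] [-156 -153 -158 -161 -160 -164 -168 -168 -162 -174]
240 [111 117  94  95  97 102 101  96  94  99] [1236    8    9    3    6    9    6    8    4   50] [-1373  -164  -167  -163  -167  -172  -171  -175  -172  -219]
241 [164 151 102  94 100 101 101  96  76  71] [21 16  5  1  7  4  8 50 49 48] [-180 -177 -169 -166 -173 -173 -178 -220 -221 -222]
[ 539.41335777 -107.9889293     2.44547241]
```

View pics/s5.png

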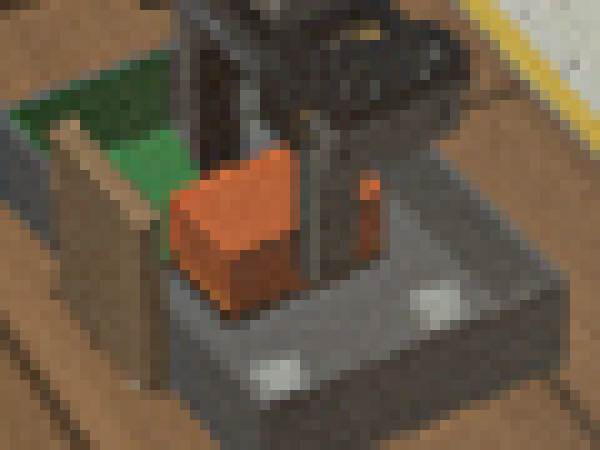

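The open finger tip sits at crop (320,275). By projection that is z≈32 with TCP reading 2.4, so the offset is about 28–29 mm. I'll go 14 mm lower (tip ≈17), then close.

Emit:
arm_command(targets=[{"offset": [0,0,-0.1],"rotation": [0,0,0]},{"offset": [0,0,-0.2],"rotation": [0,0,0]},{"offset": [0,0,-0.28],"rotation": [0,0,0]},{"offset": [0,0,-0.28],"rotation": [0,0,0]},{"offset": [0,0,-0.28],"rotation": [0,0,0]}])

```text
t: 10.6
tcp_pos: [539.8, -108.2, -11.0]
eef_rot: [-0.089, 1.569, 0.09]
ft_force: [-0.2, 0.2, -0.4]
width: 0.753
```

Emit:
arm_command(targets=[{"offset": [0,0,0],"rotation": [0,0,0]},{"offset": [0,0,0],"rotation": [0,0,0]},{"offset": [0,0,0],"rotation": [0,0,0]},{"offset": [0,0,0],"rotation": [0,0,0]},{"offset": [0,0,0],"rotation": [0,0,0]},{"offset": [0,0,0],"rotation": [0,0,0]},{"offset": [0,0,0],"rotation": [0,0,0]},{"offset": [0,0,0],"rotation": [0,0,0]},{"offset": [0,0,0],"rotation": [0,0,0]},{"offset": [0,0,0],"rotation": [0,0,0]}], hand=1)

```text
t: 11.6
tcp_pos: [540.1, -108.3, -10.7]
eef_rot: [-0.09, 1.569, 0.089]
ft_force: [-0.4, -0.1, 3.4]
width: 0.497
```

Holding at 45.7 mm. Lifting and carrying over to the slot, keeping the same yaw.

Emit:
arm_command(targets=[{"offset": [0,0,0.3],"rotation": [0,0,0]},{"offset": [0,0,0.7],"rotation": [0,0,0]},{"offset": [0,0,1.2],"rotation": [0,0,0]},{"offset": [0,0,1.8],"rotation": [0,0,0]},{"offset": [0,0.3,2.4],"rotation": [0,0,0]},{"offset": [0.05,1.0,2.8],"rotation": [0,0,0]},{"offset": [0.1,1.8,3.0],"rotation": [0,0,0]},{"offset": [0.15,2.7,3.0],"rotation": [0,0,0]},{"offset": [0.2,3.6,3.0],"rotation": [0,0,0]},{"offset": [0.25,4.5,3.0],"rotation": [0,0,0]},{"offset": [0.3,5.4,3.0],"rotation": [0,0,0]},{"offset": [0.35,6.3,3.0],"rotation": [0,0,0]},{"offset": [0.4,7.2,3.0],"rotation": [0,0,0]},{"offset": [0.45,8.0,3.0],"rotation": [0,0,0]},{"offset": [0.5,8.6,2.8],"rotation": [0,0,0]},{"offset": [0.52,9.0,2.4],"rotation": [0,0,0]},{"offset": [0.52,9.15,1.8],"rotation": [0,0,0]},{"offset": [0.52,9.15,1.5],"rotation": [0,0,0]},{"offset": [0.52,9.15,1.5],"rotation": [0,0,0]},{"offset": [0.52,9.15,1.5],"rotation": [0,0,0]}])

```text
t: 13.6
tcp_pos: [566.3, 348.7, 65.0]
eef_rot: [-0.089, 1.569, 0.089]
ft_force: [-0.6, 0.4, -1.0]
width: 0.497
```

Run:
```python
from meas import *
t=cam("top");c=cam("side")
a=cv2.resize(c["pixels"][130:220,240:340],None,fx=4,fy=4);b=cv2.resize(t["pixels"][170:260,170:270],None,fx=4,fy=4)
cv2.imwrite("pics/s6.png",np.hstack([a,b]))
W=cloud(t);hsv=cv2.cvtColor(t["pixels"],cv2.COLOR_BGR2HSV).astype(int);H,S,V=hsv[...,0],hsv[...,1],hsv[...,2]
o=(H>5)&(H<14)&(S>200)&(V>130)
comp(t,W,o&(W[...,2]>80),"blk",115,(170,170,270,260),5);comp(t,W,o&(W[...,2]<40),"slot",5,(170,170,270,260),5)
s=manip.read_state();print(s["tcp_pos"],s["width"])
```

```text
blk 129 px 199.0 224.0 rect [541.1 344.1] [50.7 26.4] 88.2 depthz 118.1 mean [541.1 343.3 115. ]
blk 7 px 209.0 225.0 rect [538.6 313.5] [17.6  0. ] 1.6 depthz 84.3 mean [538.6 313.5 115. ]
slot 210 px 211.0 228.0 rect [550.9 347.1] [56.8 58. ] 7.0 depthz 7.1 mean [545.2 340.1   5. ]
slot 132 px 210.0 241.0 rect [505.9 340.3] [22.6 62.4] 6.5 depthz 7.4 mean [505.9 339.3   5. ]
[567.34297291 349.07812216  66.28254861] 0.5015553551040682
```

View pics/s6.png

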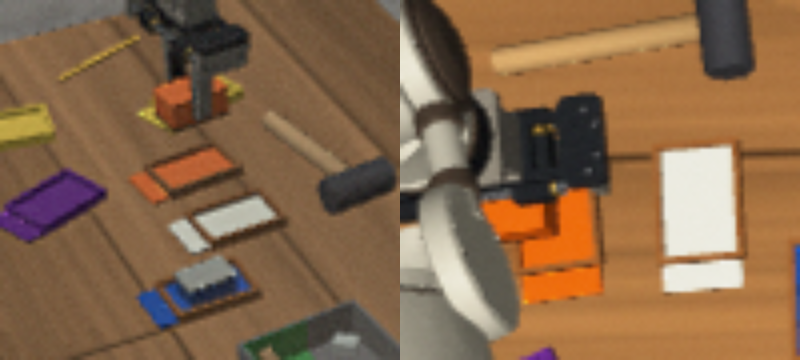

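The block is held level above the orange slot: side view block (190,100), slot (195,170). Its −x edge puts the centre at x≈565, against 566 for the slot. Lowering and releasing.

Emit:
arm_command(targets=[{"offset": [0,0,-0.4],"rotation": [0,0,0]},{"offset": [0,0,-0.8],"rotation": [0,0,0]},{"offset": [0,0,-1.1],"rotation": [0,0,0]},{"offset": [0,0,-1.3],"rotation": [0,0,0]},{"offset": [0,0,-1.4],"rotation": [0,0,0]},{"offset": [0,0,-1.46],"rotation": [0,0,0]},{"offset": [0,0,-1.48],"rotation": [0,0,0]},{"offset": [0,0,-1.48],"rotation": [0,0,0]}])

```text
t: 14.5
tcp_pos: [566.4, 349.5, -9.3]
eef_rot: [-0.089, 1.568, 0.09]
ft_force: [0.5, 0.2, -0.5]
width: 0.497
```

Emit:
arm_command(targets=[{"offset": [0,0,0],"rotation": [0,0,0]},{"offset": [0,0,0],"rotation": [0,0,0]},{"offset": [0,0,0],"rotation": [0,0,0]},{"offset": [0,0,0],"rotation": [0,0,0]},{"offset": [0,0,0],"rotation": [0,0,0]},{"offset": [0,0,0],"rotation": [0,0,0]},{"offset": [0,0,0],"rotation": [0,0,0]},{"offset": [0,0,0],"rotation": [0,0,0]},{"offset": [0,0,0.3],"rotation": [0,0,0]},{"offset": [0,0,0.8],"rotation": [0,0,0]},{"offset": [0,0,1.5],"rotation": [0,0,0]},{"offset": [0,0,2.3],"rotation": [0,0,0]},{"offset": [0,0,3.2],"rotation": [0,0,0]},{"offset": [0,0,3.7],"rotation": [0,0,0]},{"offset": [0,0,3.8],"rotation": [0,0,0]}], hand=-0.5)

```text
t: 16.0
tcp_pos: [568.5, 350.4, 186.3]
eef_rot: [-0.087, 1.56, 0.092]
ft_force: [0.2, 0.3, 0.7]
width: 0.752
```

Run:
```python
from meas import *
c=cam("top");W=cloud(c);hsv=cv2.cvtColor(c["pixels"],cv2.COLOR_BGR2HSV).astype(int);H,S,V=hsv[...,0],hsv[...,1],hsv[...,2]
f=lambda *a:comp(c,W,*a)
f((W[...,2]>25),"tote",45,(300,190,410,244),30)
f(W[...,2]>65,"board",90,(300,190,410,260))
f((S<40)&(V>150),"spacers",14,(318,198,390,252))
f((H<14)&(S>200)&(V>130)&(W[...,2]>30)&(W[...,2]<60),"blk top",43,(185,190,230,250))
d=cam("side");W=cloud(d);hsv=cv2.cvtColor(d["pixels"],cv2.COLOR_BGR2HSV).astype(int);H,S,V=hsv[...,0],hsv[...,1],hsv[...,2]
o=(H<14)&(S>150)&(V>90)&(abs(W[...,0]-566)<60)&(abs(W[...,1]-349)<45)&(W[...,2]>36)&(W[...,2]<60)
P=W[o];print("side blk",len(P),np.percentile(P,[3,97],0).round(1),P.mean(0).round(1))
```

```text
tote 350 px 359.0 215.0 rect [ 538.1 -114.7] [138.8 208.5] 4.7 depthz 44.8 mean [ 567.7 -129.8   45. ]
board 113 px 358.0 247.0 rect [ 462.5 -119.6] [13.5 69.7] 4.6 depthz 89.6 mean [ 462.5 -119.3   90. ]
spacers 54 px 372.0 212.0 rect [ 581.  -176.1] [25.5 19.6] 86.8 depthz 16.3 mean [ 582.  -176.4   14. ]
spacers 51 px 326.0 214.0 rect [577.8 -29.3] [18.9 26.7] 48.7 depthz 17.0 mean [577.8 -29.4  14. ]
spacers 58 px 377.0 235.0 rect [ 506.7 -187.5] [25.6 19. ] 88.2 depthz 16.9 mean [ 506.9 -187.3   14. ]
blk top 330 px 205.0 221.0 rect [566.8 348.6] [76.3 45.4] 6.2 depthz 44.4 mean [564.4 348.1  43. ]
side blk 98 [[529.2 319.5  36.4]
 [601.5 373.3  50. ]] [564.7 344.6  43. ]
```

Block: top view centre (566.8, 348.6) at the right height, in its slot. Going above the grip board with the jaws turned along the tote's x.

Emit:
arm_command(targets=[{"offset": [-0.2,-1.0,0],"rotation": [0,0,-1.2]},{"offset": [-0.4,-1.8,0],"rotation": [0,0,-2.4]},{"offset": [-0.6,-2.6,0],"rotation": [0,0,-3.6]},{"offset": [-0.8,-3.4,0],"rotation": [0,0,-4.8]},{"offset": [-1.0,-4.2,0],"rotation": [0,0,-6]},{"offset": [-1.1,-5.0,0],"rotation": [0,0,-7.2]},{"offset": [-1.3,-5.8,0],"rotation": [0,0,-8.4]},{"offset": [-1.5,-6.6,0],"rotation": [0,0,-9.6]},{"offset": [-1.7,-7.4,0],"rotation": [0,0,-10.8]},{"offset": [-1.85,-8.2,0],"rotation": [0,0,-12]},{"offset": [-2.0,-8.9,0],"rotation": [0,0,-13.2]},{"offset": [-2.05,-9.38,-0.4],"rotation": [0,0,-14.4]},{"offset": [-2.05,-9.38,-0.9],"rotation": [0,0,-15.3]},{"offset": [-2.05,-9.38,-1.4],"rotation": [0,0,-15.3]},{"offset": [-2.05,-9.38,-1.6],"rotation": [0,0,-15.3]},{"offset": [-2.05,-9.38,-1.6],"rotation": [0,0,-15.3]},{"offset": [-2.05,-9.38,-1.6],"rotation": [0,0,-15.3]}])

```text
t: 17.8
tcp_pos: [463.4, -119.5, 100.2]
eef_rot: [1.148, 1.248, -1.148]
ft_force: [-0.3, 0.4, 0.4]
width: 0.749
```

Emit:
arm_command(targets=[{"offset": [0,0,-0.4],"rotation": [0,0,0]},{"offset": [0,0,-0.8],"rotation": [0,0,0]},{"offset": [0,0,-1.1],"rotation": [0,0,0]},{"offset": [0,0,-1.3],"rotation": [0,0,0]},{"offset": [0,0,-1.4],"rotation": [0,0,0]},{"offset": [0,0,-1.46],"rotation": [0,0,0]},{"offset": [0,0,-1.46],"rotation": [0,0,0]},{"offset": [0,0,-1.46],"rotation": [0,0,0]}])

```text
t: 18.6
tcp_pos: [464.0, -120.0, 27.8]
eef_rot: [1.148, 1.246, -1.148]
ft_force: [0.3, -0.7, -0.4]
width: 0.751
```

Run:
```python
from meas import *
c=cam("side");cv2.imwrite("pics/s7.png",cv2.resize(c["pixels"][190:260,280:370],None,fx=8,fy=8,interpolation=cv2.INTER_CUBIC))
s=manip.read_state();print(s["q"],s["tcp_pos"])
```

```text
[-5.05958944e-01  1.08176353e-01  1.99854633e+00  2.12706454e-05
  1.03356379e+00 -5.88485016e-01] [ 463.9846146  -119.99649479   27.77744613]
```

View pics/s7.png

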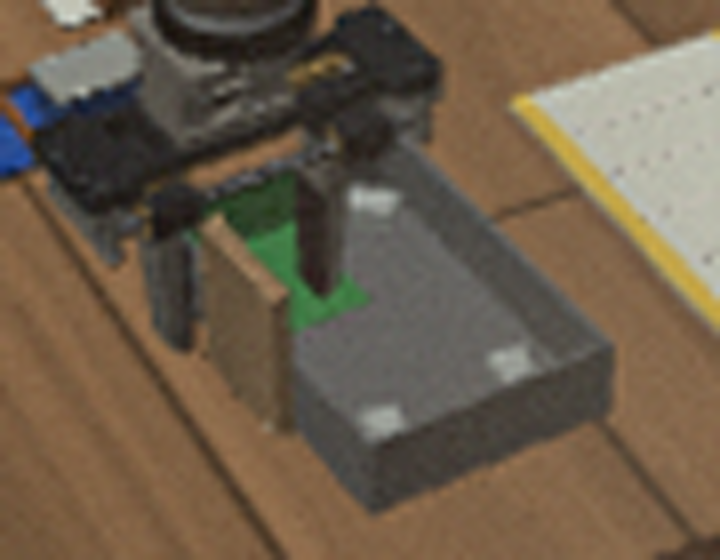

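The fingers straddle the board, at (175,300) and (320,250), with the tips above the rim. Closing.

Emit:
arm_command(targets=[{"offset": [0,0,0],"rotation": [0,0,0]},{"offset": [0,0,0],"rotation": [0,0,0]},{"offset": [0,0,0],"rotation": [0,0,0]},{"offset": [0,0,0],"rotation": [0,0,0]},{"offset": [0,0,0],"rotation": [0,0,0]},{"offset": [0,0,0],"rotation": [0,0,0]},{"offset": [0,0,0],"rotation": [0,0,0]},{"offset": [0,0,0],"rotation": [0,0,0]},{"offset": [0,0,0],"rotation": [0,0,0]},{"offset": [0,0,0],"rotation": [0,0,0]},{"offset": [0,0,0],"rotation": [0,0,0]},{"offset": [0,0,0],"rotation": [0,0,0]},{"offset": [0,0,0],"rotation": [0,0,0]},{"offset": [0,0,0],"rotation": [0,0,0]}], hand=1)

```text
t: 20.05
tcp_pos: [463.4, -119.7, 27.1]
eef_rot: [1.148, 1.247, -1.148]
ft_force: [0.3, 0.1, 0.8]
width: 0.132
```

Grip at 12.1 mm, the board's thickness. Lifting 220 mm.

Emit:
arm_command(targets=[{"offset": [0,0,0.1],"rotation": [0,0,0]},{"offset": [0,0,0.3],"rotation": [0,0,0]},{"offset": [0,0,0.6],"rotation": [0,0,0]},{"offset": [0,0,1.0],"rotation": [0,0,0]},{"offset": [0,0,1.4],"rotation": [0,0,0]},{"offset": [0,0,1.8],"rotation": [0,0,0]},{"offset": [0,0,2.2],"rotation": [0,0,0]},{"offset": [0,0,2.6],"rotation": [0,0,0]},{"offset": [0,0,3.0],"rotation": [0,0,0]},{"offset": [0,0,3.4],"rotation": [0,0,0]},{"offset": [0,0,3.8],"rotation": [0,0,0]},{"offset": [0,0,4.1],"rotation": [0,0,0]},{"offset": [0,0,4.3],"rotation": [0,0,0]},{"offset": [0,0,4.4],"rotation": [0,0,0]},{"offset": [0,0,4.4],"rotation": [0,0,0]},{"offset": [0,0,4.4],"rotation": [0,0,0]}])

```text
t: 21.65
tcp_pos: [462.9, -119.5, 246.3]
eef_rot: [1.148, 1.249, -1.149]
ft_force: [-0.4, 0.5, -3.1]
width: 0.132
```

Emit:
arm_command(targets=[{"offset": [0,0,0],"rotation": [-0.3,0,0]},{"offset": [0,0,0],"rotation": [-0.7,-0.05,0]},{"offset": [0,0,0],"rotation": [-1.2,-0.1,0]},{"offset": [0,0,0],"rotation": [-1.7,-0.14,0]},{"offset": [0,0,0],"rotation": [-2.2,-0.18,0]},{"offset": [0,0,0],"rotation": [-2.7,-0.22,0]},{"offset": [0,0,0],"rotation": [-3.2,-0.26,0]},{"offset": [0,0,0],"rotation": [-3.7,-0.3,0]},{"offset": [0,0,0],"rotation": [-4.2,-0.34,0]},{"offset": [0,0,0],"rotation": [-4.6,-0.38,0]},{"offset": [0,0,0],"rotation": [-5.0,-0.41,0]},{"offset": [0,0,0],"rotation": [-5.0,-0.41,0]},{"offset": [0,0,0],"rotation": [-5.0,-0.41,0]},{"offset": [0,0,0],"rotation": [-5.0,-0.41,0]},{"offset": [0,0,0],"rotation": [-5.0,-0.41,0]},{"offset": [0,0,0],"rotation": [-5.0,-0.41,0]},{"offset": [0,0,0],"rotation": [-5.0,-0.41,0]},{"offset": [0,0,0],"rotation": [-5.0,-0.41,0]}])

```text
t: 23.45
tcp_pos: [463.4, -119.8, 247.2]
eef_rot: [0.772, 0.839, -1.34]
ft_force: [0.8, -0.4, -3.4]
width: 0.131
```

Run:
```python
from meas import *
t=cam("top");c=cam("side")
a=cv2.resize(c["pixels"][120:240,250:370],None,fx=3.3,fy=3.3);b=cv2.resize(t["pixels"][160:280,290:410],None,fx=3.3,fy=3.3)
cv2.imwrite("pics/s8.png",np.hstack([a,b]))
s=manip.read_state();print(s["q"],s["tcp_pos"],s["eef_rot"],s["width"])
```

```text
[-0.14867724 -0.17895733  1.90954456 -0.52858294  1.31735108 -0.11991986] [ 463.410739   -119.76354321  247.11837976] [ 0.77212782  0.83874925 -1.34040199] 0.12555269774142838
```

View pics/s8.png

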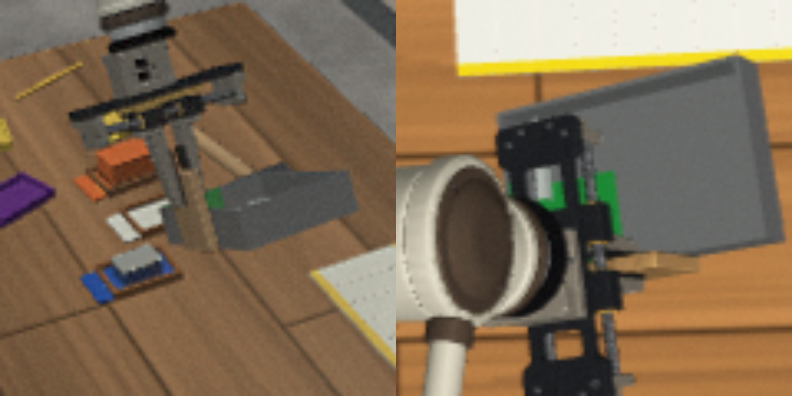

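The spacers have left the −y end and one shows at the +y end, top crop (540,180). The −y end is raised, as seen in the side crop. Computing the turn to the final slope (x 33°, y ~11°).

Run:
```python
import numpy as np
from scipy.spatial.transform import Rotation as R
z=R.from_euler('z',4.7,degrees=True);ax=z.apply([1,0,0]);ay=z.apply([0,1,0])
rv=lambda a,d:R.from_rotvec(a*np.radians(d))
Rc=rv(ax,-30)*z
D=rv(ay,-34)*rv(ax,17);v=D.as_rotvec(degrees=True)/6;print(v.round(3))
for f in(.25,.5,.75,1):
    M=(R.from_rotvec(D.as_rotvec()*f)*Rc).as_matrix();print(f,(v*f).round(2),np.degrees(np.arcsin(M[2])).round(1))
```

```text
[ 3.201 -5.38   0.841]
0.25 [ 0.8  -1.35  0.21] [  8.5 -25.6  62.8]
0.5 [ 1.6  -2.69  0.42] [ 17.  -20.9  62.5]
0.75 [ 2.4  -4.04  0.63] [ 25.5 -15.9  59.3]
1 [ 3.2  -5.38  0.84] [ 34.  -10.7  53.9]
```

Emit:
arm_command(targets=[{"offset": [0.1,0,0],"rotation": [0.16,-0.27,0.04]},{"offset": [0.2,0,0],"rotation": [0.4,-0.67,0.1]},{"offset": [0.3,0,0.05],"rotation": [0.64,-1.08,0.17]},{"offset": [0.4,0,0.1],"rotation": [0.9,-1.5,0.23]},{"offset": [0.5,0,0.15],"rotation": [1.2,-2.0,0.31]},{"offset": [0.6,0,0.2],"rotation": [1.5,-2.5,0.39]},{"offset": [0.7,0,0.25],"rotation": [1.8,-3.0,0.47]},{"offset": [0.8,0,0.3],"rotation": [2.1,-3.5,0.55]},{"offset": [0.9,0,0.35],"rotation": [2.4,-4.04,0.63]},{"offset": [1.0,0,0.4],"rotation": [2.7,-4.5,0.7]},{"offset": [1.0,0,0.4],"rotation": [3.0,-5.0,0.78]},{"offset": [1.0,0,0.4],"rotation": [3.2,-5.38,0.84]},{"offset": [1.0,0,0.4],"rotation": [3.2,-5.38,0.84]},{"offset": [1.0,0,0.4],"rotation": [3.2,-5.38,0.84]},{"offset": [1.0,0,0.4],"rotation": [3.2,-5.38,0.84]},{"offset": [1.0,0,0.4],"rotation": [3.2,-5.38,0.84]},{"offset": [1.0,0,0.4],"rotation": [3.2,-5.38,0.84]},{"offset": [1.0,0,0.4],"rotation": [3.2,-5.38,0.84]},{"offset": [1.0,0,0.4],"rotation": [3.2,-5.38,0.84]}])

```text
t: 25.45
tcp_pos: [513.5, -119.6, 267.1]
eef_rot: [1.285, 0.636, -0.841]
ft_force: [0.6, 0.1, -2.5]
width: 0.134
```

```bash
cat > chk.py <<'E'
from meas import *
from scipy.spatial.transform import Rotation as Ro
s=manip.read_state();t=cam("top");c=cam("side")
R=Ro.from_rotvec(s["eef_rot"]).as_matrix()
X=R[:,1];Z=-R[:,0];Y=np.cross(Z,X);T=np.stack([X,Y,Z],1)   # tote axes from tool
print("q",s["q"].round(2),"tcp",s["tcp_pos"].round(1),"slopes x,y",np.degrees(np.arcsin(T[2])).round(1),"w",s["width"])
tip=s["tcp_pos"]+28*Z                                      # true tip, reading is ~28 mm too deep
O=tip-T@np.array([-75,0,54.])
print("tote origin",O.round(),"corner",(O+T@[-69,104,0]).round())
for n,k in(("top",t),("side",c)):
    hsv=cv2.cvtColor(k["pixels"],cv2.COLOR_BGR2HSV).astype(int);L=(cloud(k)-O)@T
    inside=(abs(L[...,0])<62)&(abs(L[...,1])<98)&(L[...,2]>0)&(L[...,2]<38)
    m=inside&(hsv[...,1]<50)&(hsv[...,2]>135)
    print(n,"inside px",inside.sum())
    q,l,st,_=cv2.connectedComponentsWithStats(m.astype(np.uint8))
    for i in range(1,q):
        if st[i,4]>5:
            P=L[l==i];print(" bright",st[i,4],"px",st[i,:2],"tote xyz med",np.median(P,0).round(1),P.min(0).round(),P.max(0).round())
E
python3 - <<'E'
exec(open("chk.py").read())
a=cv2.resize(c["pixels"][120:230,260:370],None,fx=3.6,fy=3.6);b=cv2.resize(t["pixels"][150:260,290:400],None,fx=3.6,fy=3.6)
cv2.imwrite("pics/s9.png",np.hstack([a,b]))
E
```

```text
q [-0.56 -0.6   2.21  0.18  0.92 -0.63] tcp [ 513.5 -119.6  267.1] slopes x,y [ 34.  -10.9  53.9] w 0.133799222260705
tote origin [ 590. -119.  288.] corner [538. -22. 230.]
top inside px 3237
 bright 196 px [325 193] tote xyz med [-30.6  85.6  15.7] [-62.  70.   8.] [-1. 98. 19.]
side inside px 718
 bright 30 px [319 160] tote xyz med [-20.   85.8  16.2] [-49.  67.  12.] [-3. 97. 20.]
```

View pics/s9.png

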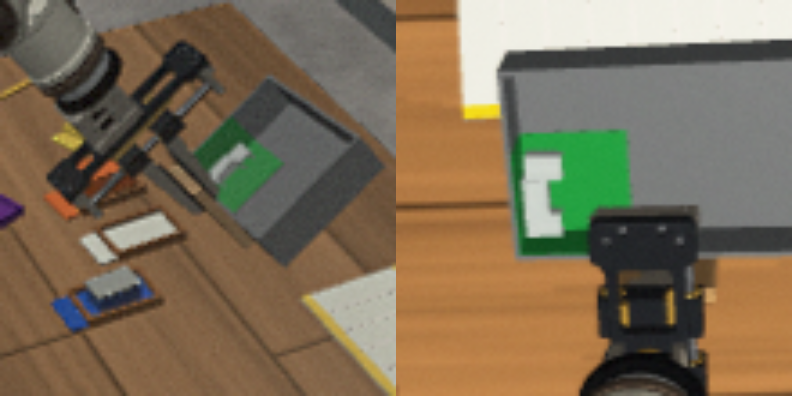

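The last picture shows all three spacers in a row along the +y wall inside the green area, at top crop (542,165), (535,195) and (543,222). The tote is clear in the air. Letting it settle, a final numeric check, then hand in.

Emit:
arm_command(targets=[{"offset": [0,0,0],"rotation": [0,0,0]},{"offset": [0,0,0],"rotation": [0,0,0]},{"offset": [0,0,0],"rotation": [0,0,0]},{"offset": [0,0,0],"rotation": [0,0,0]},{"offset": [0,0,0],"rotation": [0,0,0]},{"offset": [0,0,0],"rotation": [0,0,0]}])

```text
t: 26.15
tcp_pos: [513.4, -119.7, 267.1]
eef_rot: [1.285, 0.635, -0.841]
ft_force: [0.3, 0.2, -3.4]
width: 0.126
```

Run:
```python
exec(open("chk.py").read())
W=cloud(t);hsv=cv2.cvtColor(t["pixels"],cv2.COLOR_BGR2HSV).astype(int)
comp(t,W,(hsv[...,0]<14)&(hsv[...,1]>200)&(hsv[...,2]>130)&(W[...,2]>30)&(W[...,2]<60),"blk",43,(185,190,230,250))
comp(t,W,(W[...,2]>20)&(W[...,2]<60),"tackbox",33,(262,220,298,260))
print("qvel",abs(s["qvel"]).max())
manip.sign_off()
```

```text
q [-0.56 -0.6   2.21  0.18  0.92 -0.63] tcp [ 513.4 -119.7  267.1] slopes x,y [ 34.  -10.9  53.9] w 0.12589535587519737
tote origin [ 590. -119.  288.] corner [538. -22. 230.]
top inside px 3241
 bright 199 px [325 193] tote xyz med [-31.2  85.6  15.3] [-62.  70.   6.] [-1. 98. 21.]
side inside px 715
 bright 34 px [319 160] tote xyz med [-20.6  85.8  16. ] [-49.  67.  11.] [-3. 98. 20.]
blk 356 px 205.0 220.0 rect [567.  348.7] [76.6 45.4] 6.2 depthz 44.4 mean [566.9 348.4  43. ]
tackbox 234 px 278.0 244.0 rect [485.8 122.1] [58.2 38.1] 6.1 depthz 34.4 mean [485.4 122.3  33. ]
qvel 0.000992099711442094
the job is handed in; nothing more can be done
```

The sanding block is back in its orange slot. The tote is held up still, tilted with the green corner lowest and all three spacers in it. I handed the job in at about 26 s of the 67 s allowed; it gives no verdict.

**Last checks**
- **Block:** its centre measures (567, 349) mm, within about 1–2 mm of the slot's measured centre, and it has been let go. Its top is at the height expected for lying on the slot floor.
- **Tote:** it slopes 34° along x and 11° along y towards the green corner, about 36° in all. That corner is about 230 mm above the table. The grip reads 12 mm, which is the board's thickness, and the arm is still.
- **Spacers:** the last picture shows all three in a row along the +y wall. They cover x from −62 to −1 mm and y from 70 to 98 mm in the tote's frame, inside the green area.
- **Left alone:** the tack box has not moved. I did not re-measure the mallet or the panel; nothing went near them.

**What disagreed:** the first two attempts to grip the block closed on nothing. The camera showed the fingertips about 28 mm higher than the reported TCP height. I went lower by that amount, and the same correction is behind the tote positions above.

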